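# Draw the sagging bolt and hold the locker gate ajar

## Task

Take the steel drop pin out of the drilled wood block and push it fully home through the plate on top of the little mesh-fronted locker, so that the narrow leaf is pinned shut. Then open the wide gate: its barrel bolt hangs on one screw and its nose has dropped behind the bent lip of the keeper, so lift the bolt by its knob over the lip while drawing it fully back, without forcing it, and pull the gate about 30 degrees open. It springs shut by itself, so finish while holding it there, and leave the pin in and everything else on the bench where it is.

Things in the scene. Friction and masses are not known exactly. Their poses are not given: they have to be found in the camera images.
- drop_pin: loose polished steel drop pin, 102 mm long, 70 g, standing upright in the hole at one end of the drilled wood block (the three thinner coloured spring fasteners standing in the same block are not it). Origin at the pointed tip, z up along the pin: shank 8 mm thick up to z = 60 mm, shoulder flange 19 mm wide from 60 to 64 mm, round grip 14 mm thick from 66 to 102 mm
- pin_shoulder (a point): point on the pin's axis at the underside of its shoulder flange, 60 mm above the tip
- pin_block: fixed wood block 52 x 108 x 42 mm, origin under its centre; the pin stands loosely (leaning up to 0.04 rad) 36 mm deep in it, its tip 6 mm above the bench, in the 10 mm hole at its own y = -36 mm; the fasteners stand at y = +6 to +43 mm and reach about 95 mm above the bench
- locker: fixed plywood tool locker 90 x 260 x 200 mm, origin under its centre on the bench; its own -x is the front with two mesh leaves, +y its left side as you face its front. The leaves are 16 mm thick, their outer faces at x = -63 mm, from z = 15 to 195 mm; they meet at y = +25 mm: the wide gate from y = -130 to +24, the narrow leaf from +26 to +130 mm
- pin_hole (a point): centre of the mouth of the 10 mm hole in the 5 mm steel plate on the locker's roof, at the plate's top face (205 mm above the bench; locker frame x = -75, y = +98 mm); axes as the locker's. Straight below it, from 9 to 45 mm lower, lies the 10 mm bore of the sleeve on the narrow leaf. The pin is home when its shoulder rests on the plate
- gate: the wide gate leaf with the barrel and bolt on it; origin at the foot of its hinge line; its own y runs along the leaf from the hinge to the meeting edge, -x out of its face
- gate_hinge (a point): point on the wide gate's vertical hinge line at the height of the level bolt, 165 mm above the bench (locker frame x = -47, y = -130 mm)
- gate_swing (a joint): opening angle of the wide gate, rad: 0 shut, grows as its free edge comes out towards the front (-x of the locker), counter-clockwise seen from above; a spring closes it with 0.12 N m at 0 to 0.17 N m at 0.5 rad
- side_gate: the narrow leaf; carries the pin's sleeve and the steel keeper for the bolt, a closed bracket with a lip standing up at the side next to the wide gate; the lip's top is 146 mm above the bench
- side_swing (a joint): opening angle of the narrow leaf, rad: 0 shut; also spring-closed
- bolt: steel barrel bolt on the face of the wide gate: rod 10 mm thick, 13 mm off the face, nose collar 24 mm wide and 10 mm long at its end. Its y runs along the rod towards the nose, -x out of the face. Drawing it means moving it along its own -y, towards the gate's hinge
- knob (a point): middle of the free part of the bolt's knob, a round stem 9.6 mm thick that stands straight out of the face (along -x of the bolt); this point is 38 mm off the gate's face, the stem is clear from 16 mm towards the face to 20 mm outwards, where a button 17 mm wide ends it. The locker's roof edge is about 40 mm higher than the stem and nothing is above it
- bolt_draw (a joint): how far the bolt is drawn back, m: 0 fully shot (starts at 0 to 0.005), 0.040 fully drawn. At about 0.010 the sagging collar strikes the keeper's lip; from 0.030 the nose is clear of the keeper. Friction about 1 N; bolt and barrel weigh 0.18 kg
- barrel_lift (a joint): tilt of the barrel and bolt about the rear screw, rad: 0 sagging (nose 14 mm low), 0.10 level, 0.20 upper stop; gravity returns it to 0. The collar clears the lip from about 0.055. The screw lies 67 mm from the knob (27 mm once drawn) towards the hinge, so level means lifting the shot knob about 7 mm, to 165 mm above the bench
- keys: bunch of keys, bystander
- tape_measure: tape measure, bystander
- centre_punch: steel centre punch 114 mm long lying on the bench, bystander
- wood_offcut: small wood offcut, bystander

How it is judged:
By the outcome, as a careful person would: the job done as asked, in the order asked, and still so for the second after the job is handed in, while the arm keeps its last pose, push and grip.
It also fails if it takes over 61 s, if anything falls off the work surface, if the arm or the gripper's body presses on something with over 40 N, if the wrist force passes 120 N, or if a joint passes its speed limit or range.

## Robot

A 6-joint arm with a two-finger parallel gripper is mounted at the origin on a cart in front of the work surface, level with it; the furniture and walls round the work are solid. World frame = base frame: x ahead of the robot, y to its left, z up, the work surface at z = 0. Lengths are in m, angles in rad, forces in N, time in s.
With the tool pointing down it reaches from about 0.325 to 0.875 m from the base axis. Payload 4.4 kg.
Tool frame: the origin (TCP) lies midway between the tips of the shut fingers; the grasp point (between the pads) lies 19 mm behind it (robot.hold_point_z is the distance from the TCP to the grasp point, in m); z points along the fingers, y is the line along which they close (so a half turn about z gives the same grasp; the last joint's range is limited). The gripper opens to 85 mm and grips with 20 to 120 N. Pads are 22 mm wide; open, the fingers measure 114 mm over their backs; the gripper's body (76 mm by 85 mm) begins 54 mm behind the grasp point. The pads swing forward as they close: fully open they stand 13 mm farther back than shut.
Start: joints at [1.002, 0.207, 1.542, -0, 1.393, -0.15], TCP at [0.234, 0.525, 0.21] pointing down, gripper open.
Joint ranges: [-2.73, 2.73], [-0.86, 2.22], [0.23, 2.46], [-1.11, 4.25], [0.08, 2.63], [-2.82, 2.82]. Speed limits (rad/s): [2.79, 2.79, 3.14, 3.14, 3.14, 3.14].

## Interface

Orientations are given as a rotation vector (axis times angle).
In Python, from plant import robot gives the robot as it stands. Calls block until the motion is done:
- robot.move_ptp(position, orientation): joint-space move of the TCP to a pose.
- robot.move_linear(position, feed=0.15, rotation=None): straight line of the TCP; rotation=None keeps the orientation; feed is the mean speed in m/s.
- robot.set_joints(angles): joint-space move.
- robot.set_gripper(opening): opening from 0.0 (shut) to 1.0 (fully open); the grip force is fixed at half the most; returns when the fingers have stopped.
- robot.hold(seconds).
- robot.ik(position, orientation): joint angles nearest the present ones, or None.
- robot.capture(name): name is "scene" or "top"; returns a dict with "frame" (400x640x3 uint8, red, green, blue), "depth" (400x640 float32, m along the optical axis (not along the pixel's ray), 0 where there is no reading), "K" (3x3 intrinsics, pixels), "world_from_camera" (4x4, takes a point from camera to world coordinates). Camera axes: x right, y down, z forward; pixel columns grow to the right and rows downward; lengths in m; the calibration is good to about 2 mm. A picture is of the moment at which its call begins.
A pose or a line that the arm cannot do raises robot.IKError and nothing moves.
- robot.finish_job(): hands the job in; it is judged then, once.
Readings, each from a call of its own:
- robot.read_clock(): time.
- robot.read_qpos(): joint angles.
- robot.read_qvel(): joint speeds.
- robot.read_joint_efforts(): joint torques, N m.
- robot.read_ee_pos(): TCP position.
- robot.read_tcp_rot(): TCP orientation.
- robot.read_force(): force on the tool from outside, world axes, zero at the start.
- robot.read_wrist_torque(): the same for the moment, N m.
- robot.read_finger_gap(): opening from 0.0 (shut) to 1.0 (fully open).
- robot.read_grasp_force(): force on a finger pad.
Only numpy, scipy, OpenCV 4.12 (cv2) and the standard library are available. Lean on these libraries where they do the work, as an engineer would, in place of code of your own. Each camera call takes 0.05 s, during which the arm holds its last target. There are 200 camera calls.

## Working session

There is one attempt and no reset: what is moved stays moved. The work goes in short steps, each a Python script; the robot and the scene stay as the last script left them, time stands still between calls to the robot, and variables do not carry over. Pictures are saved under pics/ and viewed, at most 10 in all, crops included, and the job is handed in when it is done.

```bash
ls; mkdir -p pics; python3 - <<'E'
from plant import robot
import cv2,numpy as np
for n in("scene","top"):
    c=robot.capture(n); cv2.imwrite(f"pics/{n}0.png",c["frame"][:,:,::-1]); np.savez(f"{n}0.npz",**c)
    print(n,c["K"].round(1).tolist(),c["world_from_camera"].round(3).tolist())
print(robot.read_clock(),robot.read_tcp_rot(),robot.hold_point_z)
E
```

```text
pics
scene [[501.6, 0.0, 316.0], [0.0, 501.6, 203.6], [0.0, 0.0, 1.0]] [[0.823, -0.438, 0.362, 0.022], [-0.568, -0.639, 0.518, -0.684], [0.005, -0.632, -0.775, 1.24], [0.0, 0.0, 0.0, 1.0]]
top [[502.1, 0.0, 322.8], [0.0, 502.1, 202.2], [0.0, 0.0, 1.0]] [[-0.088, -0.975, 0.206, 0.258], [-0.996, 0.086, -0.02, 0.073], [0.002, -0.207, -0.978, 1.453], [0.0, 0.0, 0.0, 1.0]]
0.1 [-0.65281863 -3.07222658  0.00312663] 0.0187
```

View pics/scene0.png

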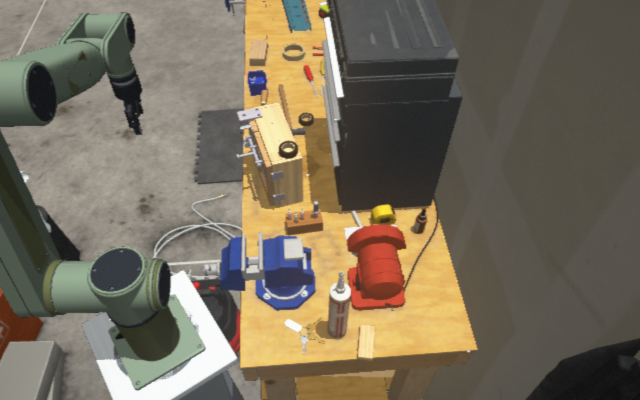

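View pics/top0.png

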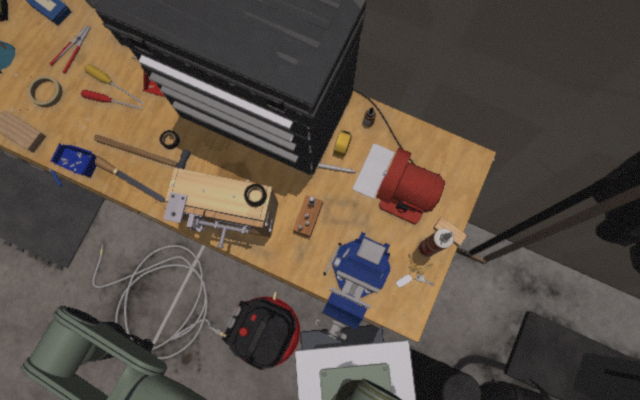

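The top view shows the locker at about (220,200), with the steel plate at (176,207) and the wood block at (308,215). The vise, the grinder and the cabinet stand around them. I'll enlarge both views.

```bash
python3 - <<'E'
import cv2,numpy as np
def crop(n,x,y,w,h,s,o):
    f=np.load(n+"0.npz")["frame"][y:y+h,x:x+w,::-1]
    cv2.imwrite(o,cv2.resize(f,None,fx=s,fy=s,interpolation=cv2.INTER_CUBIC))
crop("top",160,165,170,110,4.5,"pics/tc.png")
crop("scene",225,95,110,140,4.25,"pics/sc.png")
c=np.load("top0.npz");K=c["K"];T=c["world_from_camera"];d=c["depth"]
v,u=np.mgrid[:400,:640]
P=np.stack([(u-K[0,2])/K[0,0]*d,(v-K[1,2])/K[1,1]*d,d],-1)@T[:3,:3].T+T[:3,3]
np.save("topP.npy",P)
def rect(lo,hi,x0,x1,y0,y1,nm):
    s=P[y0:y1,x0:x1].reshape(-1,3); s=s[(s[:,2]>lo)&(s[:,2]<hi)]
    r=cv2.minAreaRect(s[:,:2].astype(np.float32)*1000)
    print(nm,len(s),np.median(s[:,2]).round(4),r)
rect(.192,.203,165,280,160,240,"roof")
rect(.034,.05,290,330,190,245,"block")
rect(-.01,.01,280,300,180,190,"bench")
E
```

```text
roof 3225 0.1994 ((542.7901611328125, 319.84979248046875), (261.31268310546875, 143.4436798095703), 73.93904876708984)
block 604 0.0425 ((521.6719970703125, 91.87667846679688), (52.47062683105469, 108.50366973876953), 65.09455108642578)
bench 199 0.0009 ((626.5120849609375, 137.4467010498047), (57.242950439453125, 30.069345474243164), 85.4759292602539)
```

View pics/tc.png

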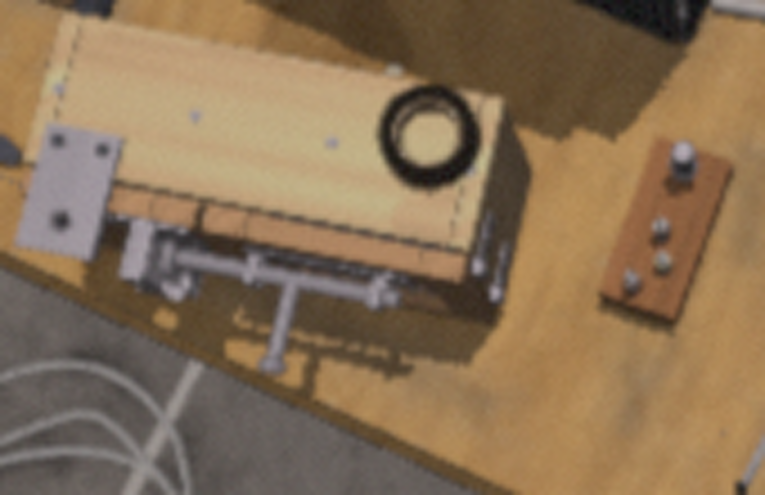

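View pics/sc.png

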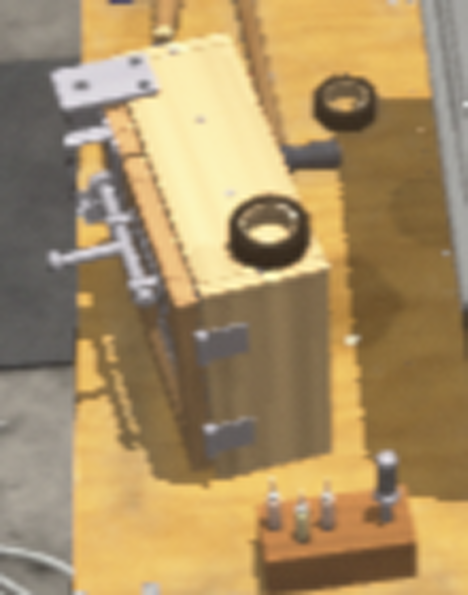

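The crops show these pixels:
- **tc.png:** plate hole at (62,219), roof corners at (500,97), (65,15) and (467,248), pin grip at (683,155), knob stem from (290,285) to the button at (272,362).
- **sc.png:** pin top at (387,458), button at (57,259).

I'll triangulate these.

```bash
cat > cam.py <<'E'
import numpy as np
C={n:np.load(n+"0.npz") for n in("top","scene")}
def ray(n,u,v):
    c=C[n];T=c["world_from_camera"];K=c["K"]
    return T[:3,3],T[:3,:3]@np.array([(u-K[0,2])/K[0,0],(v-K[1,2])/K[1,1],1])
def atz(n,uv,z):
    o,d=ray(n,*uv); return o+d*(z-o[2])/d[2]
def tri(a,b):
    (o1,d1),(o2,d2)=ray("top",*a),ray("scene",*b)
    s=np.linalg.lstsq(np.stack([d1,-d2],1),o2-o1,rcond=None)[0]
    p,q=o1+s[0]*d1,o2+s[1]*d2; return (p+q)/2,np.linalg.norm(p-q)
def proj(n,p):
    c=C[n];T=c["world_from_camera"];q=T[:3,:3].T@(np.asarray(p)-T[:3,3]);q=c["K"]@q;return q[:2]/q[2]
tc=lambda x,y:(160+x/4.5-.4,165+y/4.5-.4)
sc=lambda x,y:(225+x/4.25-.4,95+y/4.25-.4)
E
python3 - <<'E'
from cam import *
np.set_printoptions(precision=4,suppress=True)
L=lambda c,yaw,p:np.array(c)+np.array([[np.cos(yaw),-np.sin(yaw)],[np.sin(yaw),np.cos(yaw)]])@np.array(p)
# locker pose fit from marked points (locker coords, z)
obs=[((45,-130),.2,"top",tc(500,97)),((45,130),.2,"top",tc(65,15)),((-45,-130),.2,"top",tc(467,248)),((-75,98),.205,"top",tc(62,219)),
((45,-130),.2,"scene",sc(327,268)),((45,130),.2,"scene",sc(228,37)),((-45,-130),.2,"scene",sc(200,298)),((-75,98),.205,"scene",sc(88,87))]
from scipy.optimize import least_squares
def res(q):
    return np.concatenate([proj(n,[*L(q[:2],q[2],np.array(p)/1000),z])-uv for p,z,n,uv in obs])
r=least_squares(res,[.54,.32,-.28],loss="soft_l1");q=r.x
print("locker",q,res(q).reshape(-1,2).round(1).tolist())
print("hole",L(q[:2],q[2],[-.075,.098]),atz("top",tc(62,219),.205),atz("scene",sc(88,87),.205))
print("pin top tri",tri(tc(683,150),sc(387,456)),atz("top",tc(683,150),.108),atz("scene",sc(387,456),.108))
print("button",tri(tc(271,364),sc(56,259)),"root",tri(tc(291,287),sc(120,242)))
b=tri(tc(271,364),sc(56,259))[0]
R=np.array([[np.cos(q[2]),-np.sin(q[2])],[np.sin(q[2]),np.cos(q[2])]])
print("button in locker",R.T@(b[:2]-q[:2]),b[2])
print(R.T@(tri(tc(291,287),sc(120,242))[0][:2]-q[:2]))
print("hinge",L(q[:2],q[2],[-.047,-.13]))
E
```

```text
locker [ 0.5682  0.3119 -0.2901] [[1.0, 0.6], [-0.4, -0.8], [0.5, 0.9], [-0.4, 0.6], [0.9, -0.2], [0.4, -1.2], [0.7, -0.4], [-1.3, -0.4]]
hole [0.5244 0.4272] [0.5258 0.4262 0.205 ] [0.5268 0.4236 0.205 ]
pin top tri (array([0.5546, 0.076 , 0.1106]), np.float64(0.0024497697975133675)) [0.5563 0.0756 0.108 ] [0.5545 0.078  0.108 ]
button (array([0.4389, 0.3214, 0.1627]), np.float64(0.0016593106458306164)) root (array([0.4824, 0.3069, 0.1668]), np.float64(0.00043971288993217074))
button in locker [-0.1266 -0.0278] 0.16269746934673557
[-0.0808 -0.0293]
hinge [0.486  0.2008]
```

```bash
cat > h.py <<'E'
import numpy as np,cv2
from plant import robot
from scipy.spatial.transform import Rotation as Ro
YAW=-0.290
def down(a):
    y=np.array([np.cos(a),np.sin(a),0]);z=np.array([0,0,-1.]);return Ro.from_matrix(np.stack([np.cross(y,z),y,z],1)).as_rotvec()
def best(p,a):
    c=[(abs(q[5]),r) for r in(down(a),down(a+np.pi)) for q in[robot.ik(p,r)] if q is not None]
    return min(c,key=lambda t:t[0])[1]
def snap(n,name,box,s):
    c=robot.capture(n);np.savez(name+".npz",**c);x,y,w,h=box
    cv2.imwrite(f"pics/{name}.png",cv2.resize(c["frame"][y:y+h,x:x+w,::-1],None,fx=s,fy=s,interpolation=cv2.INTER_CUBIC))
E
python3 - <<'E'
from h import *
A=np.deg2rad(65.1);p=np.array([.5548,.0765,.2])
r=best(p,A);B=np.deg2rad(73.4)
print(r,robot.ik(p,r),best([.525,.426,.3],B),robot.ik([.525,.426,.3],best([.525,.426,.3],B)),robot.ik([.45,.32,.2],best([.45,.32,.2],B+.52)))
robot.move_ptp(p,r)
robot.set_gripper(.6)
robot.move_linear([*p[:2],.075],.12)
f0=robot.read_force()
robot.set_gripper(0)
print(robot.read_finger_gap(),robot.read_grasp_force(),robot.read_force()-f0,robot.read_ee_pos(),robot.read_clock())
robot.move_linear([*p[:2],.2],.12)
print(robot.read_finger_gap(),robot.read_force()-f0,robot.read_clock())
ph=[.525,.4255,.275]
robot.move_ptp([.525,.4255,.31],best(ph,B))
robot.move_linear([.525,.4255,.285],.1)
robot.hold(.3)
print(robot.read_ee_pos(),robot.read_clock())
snap("scene","s1",(210,60,100,75),6);snap("top","t1",(140,150,110,85),6)
E
```

```text
[0.67728827 3.06771658 0.        ] [-1.75057995e-02  1.83009763e-01  1.58974557e+00 -4.44089210e-16
  1.36883732e+00 -1.15371514e+00] [0.45350838 3.10868695 0.        ] [ 5.53825506e-01  3.75349703e-01  1.14407655e+00 -4.44089210e-16
  1.62216641e+00 -7.27246165e-01] [ 0.46139388  0.16642789  1.60911607  0.          1.36604869 -1.33967779]
0.12346619957902394 58.65228216745891 [0.52371603 0.15895416 3.4138795 ] [0.55546801 0.07641256 0.07576783] 4.175
0.1227216495857611 [ 2.38076215e-01  6.94161943e-04 -2.11797057e+00] 5.3667
[0.52530853 0.42571109 0.28590011] 7.4417
```

```bash
python3 - <<'E'
import cv2,numpy as np
a=cv2.imread("pics/s1.png");b=cv2.imread("pics/t1.png")
h=510
im=np.zeros((1,1))
a=cv2.resize(a,(480,360));b=cv2.resize(b,(466,360))
b=b[:,:310]; 
cv2.imwrite("pics/st1.png",np.hstack([a,b]))
E
```

```text
(no output)
```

View pics/st1.png

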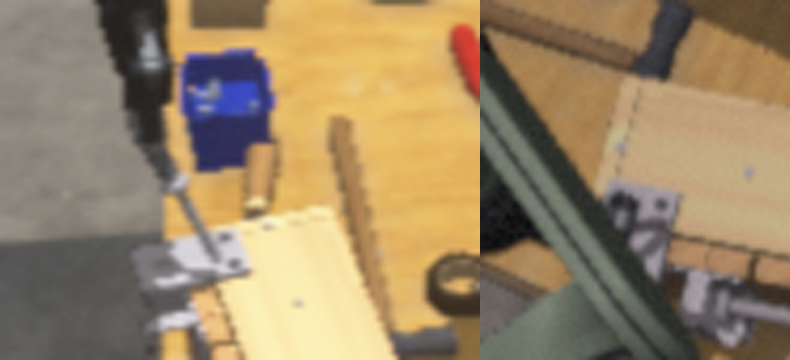

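The scene half shows the pin gripped, with its flange at (177,183) and its tip near (222,262), over the plate. In the top half the arm hides the pin, and the hole lies under it. I'll compare these pixels with the prediction.

```bash
python3 - <<'E'
from cam import *
np.set_printoptions(precision=4,suppress=True)
s=lambda x,y:(210+x/4.8-.4,60+y/4.8-.4)
t=np.array([.5253,.4257,.2159])
inv=lambda uv:((np.array(uv)+.4-[210,60])*4.8)
for z in(0,.06,.064,.1):print(z,inv(proj("scene",t+[0,0,z])))
print("hole",inv(proj("scene",[.5250,.4262,.205])),inv(proj("scene",[.5268,.4236,.205])))
print("tip at z",atz("scene",s(222,262),.2159),"flange",atz("scene",s(177,183),.278))
import cv2
f=np.load("s1.npz")["frame"][98:126,234:274,::-1]
cv2.imwrite("pics/z1.png",cv2.resize(f,None,fx=18,fy=18,interpolation=cv2.INTER_CUBIC))
E
```

```text
0 [165.9172 252.3366]
0.06 [155.729  178.0631]
0.064 [155.0274 172.9479]
0.1 [148.5797 125.943 ]
hole [166.916  265.1045] [171.3328 266.2651]
tip at z [0.5504 0.3972 0.2159] flange [0.5328 0.4116 0.278 ]
```

View pics/z1.png

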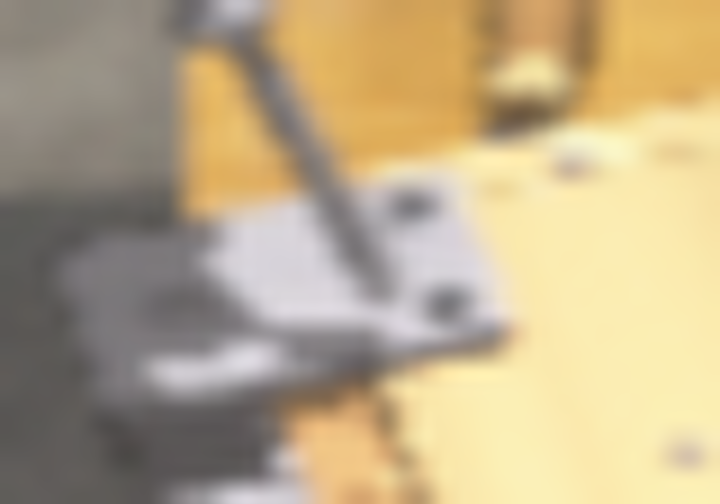

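The pin has swung about 20–25° in the grip: the tip is at (380,292) and the flange at (235,15) in z1.png. The pin tip probably brushed the locker during the joint-space move. I'll solve for the tilt and check that the roll on the roof hasn't moved.

```bash
cat > pinfit.py <<'E'
from cam import *
from scipy.optimize import least_squares
def fit(G,yax,obs,pri=True):
    # pin passes through G+off*yax ; p=[phi(in pad plane), psi(out), g]; obs [(zpin,uv)]
    x=np.array([yax[1],-yax[0],0])
    def pts(p):
        d=np.array([0,0,-1.])*np.cos(p[0])*np.cos(p[1])+x*np.sin(p[0])+yax*np.sin(p[1])
        return [G+d*(p[2]-z) for z,_ in obs],d
    def res(p):
        P,_=pts(p);r=np.concatenate([proj("scene",a)-uv for a,(_,uv) in zip(P,obs)])
        return np.append(r,[p[1]/.03,(p[2]-.0885)/.005])
    s=least_squares(res,[.3,0,.0885]);return s.x,res(s.x),pts(s.x)
E
python3 - <<'E'
from pinfit import *
import cv2
np.set_printoptions(precision=4,suppress=True)
z1=lambda x,y:(234+x/18-.5,98+y/18-.5)
a=np.deg2rad(73.4);y=np.array([np.cos(a),np.sin(a),0])
x,r,(P,d)=fit(np.array([.5253,.4257,.3046]),y,[(0,z1(380,296)),(.060,z1(238,25)),(.030,z1(305,155))])
print(x,r,P,d)
s0=np.load("scene0.npz");s1=np.load("s1.npz")
df=cv2.absdiff(s0["frame"],s1["frame"]).max(2)
print([ (u,v,int((df[v:v+20,u:u+20]>50).sum())) for v in range(80,380,20) for u in range(230,480,20) if (df[v:v+20,u:u+20]>50).sum()>8])
E
```

```text
[ 0.3037 -0.0312  0.1006] [-0.506  -1.2835 -0.2834 -0.0776 -0.1141 -0.2696 -1.0411  2.4135] [array([0.5532, 0.4141, 0.2087]), array([0.5366, 0.421 , 0.2659]), array([0.5449, 0.4176, 0.2373])] [ 0.2776 -0.1154 -0.9538]
[(230, 80, 132), (230, 100, 87), (250, 100, 38), (230, 120, 10), (310, 200, 75)]
```

Nothing else moved; only the arm and the removed pin show in the difference. I'll tilt the tool by 0.30 rad to bring the pin upright, then look again.

```bash
python3 - <<'E'
from h import *
import cv2
np.set_printoptions(precision=4,suppress=True)
B=np.deg2rad(73.4);y=np.array([np.cos(B),np.sin(B),0])
R0=Ro.from_rotvec(robot.read_tcp_rot());G=robot.read_ee_pos()-R0.as_matrix()[:,2]*.0187
x=np.array([y[1],-y[0],0])
# rotate tool so that direction cos*(-z)+sin*x -> -z
ang=.30; k=np.cross(np.sin(ang)*x-np.cos(ang)*np.array([0,0,1]),[0,0,-1]);k/=np.linalg.norm(k)
R=Ro.from_rotvec(k*ang)*R0
tcp=lambda G:np.array(G)+R.as_matrix()[:,2]*.0187
robot.move_linear(robot.read_ee_pos()+[0,0,.03],.15)
robot.move_linear(tcp([.525,.4255,.335]),.1,R.as_rotvec())
robot.hold(.3)
Rn=Ro.from_rotvec(robot.read_tcp_rot()).as_matrix();print("G",robot.read_ee_pos()-Rn[:,2]*.0187,Rn[:,2],robot.read_clock(),robot.read_finger_gap())
c=robot.capture("scene");np.savez("s2.npz",**c)
f=c["frame"][70:122,228:278,::-1]
A=cv2.resize(f,None,fx=11,fy=11,interpolation=cv2.INTER_CUBIC)
c=robot.capture("top");np.savez("t2.npz",**c)
print(A.shape);cv2.imwrite("pics/z2.png",A)
E
```

```text
G [0.524  0.4263 0.3361] [-0.281   0.0849 -0.956 ] 8.6417 0.09776747458311733
(572, 550, 3)
```

View pics/z2.png

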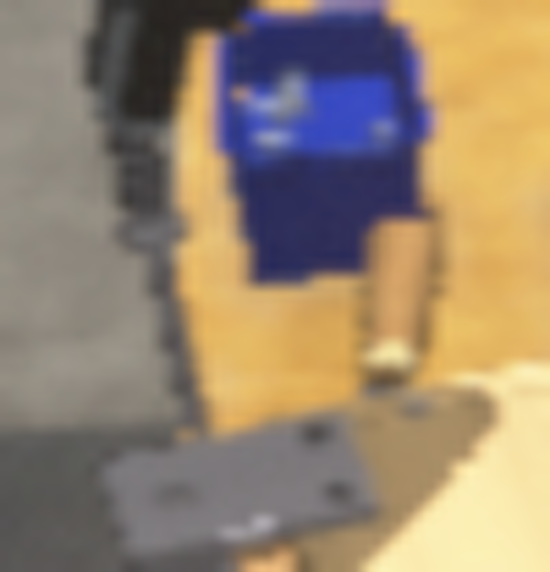

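```bash
python3 - <<'E'
from pinfit import *
np.set_printoptions(precision=4,suppress=True)
z2=lambda x,y:(228+x/11-.5,70+y/11-.5)
G=np.array([.524,.4263,.3361])
def pix(uv):return (np.array(uv)+.5-[228,70])*11
for zz in (0,.019,.037):print("under G by",zz,pix(proj("scene",G-[0,0,zz])))
obs=[(.062,z2(150,233)),(.03,z2(180,340)),(0,z2(203,437))]
# free fit: axis through point Q, direction from two angles; Q constrained to 1 mm along y closing plane
a=np.deg2rad(73.4);y=np.array([np.cos(a),np.sin(a),0]);x=np.array([y[1],-y[0],0])
for sp in(.03,.2):
  for sg in(.004,.05):
    def f(p,full=False):
        d=-np.array([0,0,1.])*np.cos(p[0])*np.cos(p[1])+x*np.sin(p[0])+y*np.sin(p[1])
        P=[G+x*p[3]+d*(p[2]-z) for z,_ in obs]
        if full:return P[-1],d
        return np.concatenate([(proj("scene",q)-uv)/.4 for q,(_,uv) in zip(P,obs)]+[[p[1]/sp,(p[2]-.0885)/sg,p[3]/.003,p[0]/.3]])
    s=least_squares(f,[0,0,.0885,0]);print(sp,sg,s.x,s.cost,f(s.x,True))
print("hole",atz("scene",z2(178,493),.205))
import cv2
f=np.load("t2.npz")["frame"][175:235,140:200,::-1];A=cv2.resize(f,None,fx=8,fy=8,interpolation=cv2.INTER_CUBIC)
cv2.imwrite("pics/t2.png",A)
d=np.load("t2.npz")["depth"];print(d[195:230:4,160:195:4])
E
```

```text
under G by 0 [129.6239 118.0238]
under G by 0.019 [137.7156 176.6122]
under G by 0.037 [145.2335 231.0462]
0.03 0.004 [ 0.0785 -0.089   0.1    -0.0014] 13.196769502137617 (array([0.5277, 0.4159, 0.2368]), array([ 0.0497, -0.1076, -0.993 ]))
0.03 0.05 [ 0.0814 -0.0698  0.1014 -0.0015] 8.570034568658555 (array([0.5285, 0.4176, 0.2352]), array([ 0.058 , -0.0901, -0.9943]))
0.2 0.004 [ 0.0686 -0.2448  0.0944 -0.0016] 2.239905105760849 (array([0.5222, 0.403 , 0.2447]), array([-0.0036, -0.2518, -0.9679]))
0.2 0.05 [ 0.0717 -0.214   0.0956 -0.0016] 0.9479614757862505 (array([0.5232, 0.4053, 0.2429]), array([ 0.008 , -0.224 , -0.9747]))
hole [0.5244 0.4295 0.205 ]
[[0.8048 0.8035 0.8047 0.8048 0.8089 0.8123 0.8132 0.822  0.8375]
 [0.8009 0.8038 0.7994 0.8046 0.8008 0.8047 0.807  0.809  0.8195]
 [0.7987 0.799  0.7988 0.8011 0.799  0.8011 0.8006 0.8055 0.8067]
 [0.7971 0.7944 0.7959 0.7957 0.7947 0.7955 0.7966 0.7984 0.8018]
 [0.7936 0.7934 0.7919 0.7951 0.7923 0.7934 0.7902 0.7931 0.7945]
 [0.7922 0.7896 0.7916 0.7932 0.7866 0.7925 0.792  0.7924 0.7915]
 [0.789  0.7901 0.7898 0.7876 0.7883 0.7883 0.7892 0.7863 0.789 ]
 [0.7873 0.7872 0.7876 0.7823 0.7864 0.7846 0.7837 0.7837 0.7866]
 [0.7859 0.7861 0.7818 0.7833 0.7811 0.7806 0.7816 0.7818 0.7804]]
```

View pics/t2.png

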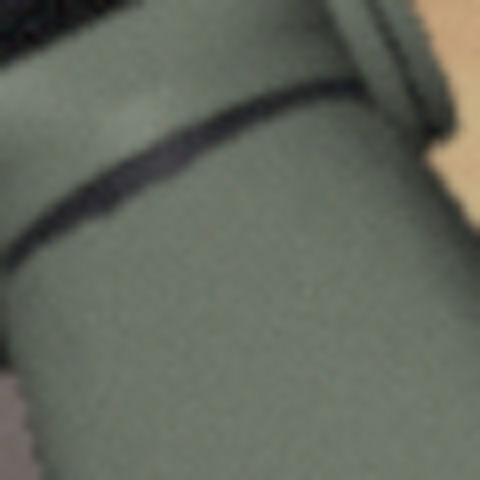

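The top view is blocked by the forearm. z2.png shows the flange at (150,233) and the tip near (203,437), so some lean remains. The scene depth image should give the shank directly in 3D.

```bash
cat > pin3d.py <<'E'
import numpy as np
def cloud(fn):
    c=np.load(fn);K=c["K"];T=c["world_from_camera"];d=c["depth"];v,u=np.mgrid[:400,:640]
    P=np.stack([(u-K[0,2])/K[0,0]*d,(v-K[1,2])/K[1,1]*d,d],-1)@T[:3,:3].T+T[:3,3];P[d==0]=9;return P
def pin(fn,G):
    P=cloud(fn);v,u=np.mgrid[:400,:640];s=(abs(P[...,0]-G[0])<.06)&(abs(P[...,1]-G[1])<.06)&(P[...,2]>.209)&(P[...,2]<G[2]-.005)
    return np.c_[u[s],v[s],P[s]]
E
python3 - <<'E'
from pin3d import *
np.set_printoptions(precision=4,suppress=True)
for fn,G in(("s1.npz",[.5253,.4257,.3046]),("s2.npz",[.524,.4263,.3361])):
    S=pin(fn,G);print(fn,len(S))
    for v in np.unique(S[:,1]):
        r=S[S[:,1]==v];print(int(v),len(r),r[:,0].mean().round(1),r[:,2:].mean(0),np.ptp(r[:,0]))
E
```

```text
s1.npz 104
91 2 241.5 [0.5251 0.4237 0.2985] 5.0
92 4 243.0 [0.5279 0.4201 0.2959] 4.0
93 6 242.5 [0.5255 0.4194 0.2937] 5.0
94 6 243.5 [0.5281 0.4189 0.2892] 5.0
95 5 244.0 [0.5269 0.4138 0.2894] 4.0
96 7 245.0 [0.5302 0.4148 0.2835] 6.0
97 6 245.5 [0.5316 0.4153 0.2788] 5.0
98 6 245.5 [0.5299 0.4125 0.2777] 5.0
99 5 245.0 [0.527  0.4108 0.2764] 4.0
100 5 246.0 [0.5314 0.414  0.2685] 4.0
101 3 247.0 [0.533  0.4114 0.2657] 2.0
102 3 248.0 [0.5338 0.4071 0.2644] 2.0
103 2 248.5 [0.5366 0.4104 0.257 ] 1.0
104 3 249.0 [0.5359 0.4063 0.2564] 2.0
105 3 250.0 [0.5386 0.4058 0.2516] 2.0
106 3 250.0 [0.5383 0.4062 0.2476] 2.0
107 3 251.0 [0.5389 0.4011 0.2469] 2.0
108 4 252.2 [0.5471 0.4104 0.2327] 6.0
109 4 253.2 [0.5487 0.4075 0.2301] 6.0
110 2 252.5 [0.5425 0.4009 0.2337] 1.0
111 6 247.0 [0.5335 0.4221 0.2191] 17.0
112 5 252.2 [0.5443 0.4085 0.2196] 17.0
113 3 254.0 [0.5449 0.3978 0.2228] 2.0
114 4 253.8 [0.5459 0.4025 0.2151] 16.0
115 2 240.0 [0.5103 0.4262 0.2114] 2.0
117 1 256.0 [0.5475 0.3926 0.2093] 0.0
118 1 245.0 [0.5165 0.4061 0.2108] 0.0
s2.npz 103
83 1 237.0 [0.5161 0.4275 0.328
[... 500 characters left out ...]

97 2 242.5 [0.5211 0.4134 0.2848] 1.0
98 3 243.0 [0.5219 0.4127 0.2812] 2.0
99 3 243.0 [0.5217 0.4132 0.2772] 2.0
100 3 243.0 [0.5201 0.4106 0.2759] 2.0
101 3 243.0 [0.5209 0.4133 0.27  ] 2.0
102 2 243.5 [0.5204 0.4096 0.2689] 1.0
103 3 244.0 [0.5216 0.4098 0.2644] 2.0
104 3 244.0 [0.5207 0.4088 0.2617] 2.0
105 3 244.0 [0.5192 0.4063 0.2603] 2.0
106 2 244.5 [0.52   0.4055 0.2567] 1.0
107 3 245.0 [0.5216 0.4065 0.2514] 2.0
108 3 245.0 [0.5197 0.4032 0.2507] 2.0
109 1 245.0 [0.5179 0.4003 0.2497] 0.0
110 1 251.0 [0.5512 0.4296 0.2095] 0.0
111 1 242.0 [0.5255 0.4411 0.2097] 0.0
112 4 252.0 [0.5481 0.4179 0.2111] 20.0
113 2 248.0 [0.5358 0.4214 0.2106] 6.0
117 1 240.0 [0.5059 0.4182 0.2113] 0.0
```

Depth gives the pin direction as about (0,-.23,-.97), with the tip near z=.246. I'll locate the plate hole to sub-pixel precision in the stored images.

```bash
python3 - <<'E'
from cam import *
np.set_printoptions(precision=4,suppress=True)
for fn,n,(u0,v0) in(("scene0.npz","scene",(245,115)),("s2.npz","scene",(244,114)),("top0.npz","top",(173,213))):
    g=np.load(fn)["frame"].mean(2)[v0-5:v0+6,u0-6:u0+7];print(fn);print(g.astype(int))
    b=np.median(g[2:-2,2:-2])
    w=np.clip(b-8-g,0,None);w[:2]=0;w[-2:]=0;w[:,:2]=0;w[:,-2:]=0
    vv,uu=np.mgrid[v0-5:v0+6,u0-6:u0+7];c=((w*uu).sum()/w.sum(),(w*vv).sum()/w.sum());print(c,atz(n,c,.2045))
E
```

```text
scene0.npz
[[107 111 112 123 154 191 209 212 212 214 214 215 216]
 [185 202 203 203 209 214 216 217 215 216 215 215 216]
 [215 218 217 217 216 216 216 215 215 215 214 214 214]
 [218 218 216 213 206 203 207 214 214 215 214 215 215]
 [214 216 210 183 150 142 171 204 214 215 217 217 217]
 [211 216 206 169 132 129 159 199 216 218 218 219 219]
 [211 217 216 201 193 193 201 215 219 219 219 219 219]
 [193 217 218 217 218 217 218 220 219 218 217 215 214]
 [181 217 221 220 219 217 216 215 212 199 179 167 155]
 [172 212 216 213 202 181 168 155 138 124 116 112 108]
 [124 154 154 138 122 112 107 102  96  97 104 110 115]]
(np.float64(243.99545749513302), np.float64(114.90590525632706)) [0.5241 0.4271 0.2045]
s2.npz
[[ 97  95  95  93  94  98 121 121 115 138 146 138 132]
 [ 91  94  95  94  89  98 118 122 123 125 126 124 124]
 [ 92 111 118 118 117 119 122 123 123 124 123 122 123]
 [117 123 124 122 123 123 122 123 122 122 122 121 121]
 [121 123 123 123 121 121 119 121 121 122 123 121 122]
 [114 121 123 119 112 105 103 111 119 121 123 123 123]
 [105 121 122 118 110 108 110 111 118 123 123 125 125]
 [1
[... 299 characters left out ...]
op0.npz
[[149 150 150 152 151 148 152 152 151 152 155 155 158]
 [149 150 151 151 151 149 150 150 154 154 154 156 157]
 [150 153 152 151 151 150 147 151 155 154 155 154 154]
 [152 149 151 151 144 136 134 134 145 153 156 156 156]
 [152 154 149 146 127 108  96  96 136 153 154 154 155]
 [153 152 153 143 114  82  66  69 116 148 155 156 153]
 [152 151 154 143 114  81  58  64 108 143 153 158 155]
 [154 154 152 143 124 102  85  96 124 147 155 157 158]
 [152 152 151 149 142 130 120 132 151 154 156 156 157]
 [152 153 149 151 150 150 149 150 155 156 158 157 160]
 [152 154 151 152 150 153 156 154 156 156 156 159 156]]
(np.float64(173.05068143100507), np.float64(213.6443781942078)) [0.525  0.4272 0.2045]
```

```bash
cat >> pin3d.py <<'E'
def axis(fn,G,zlo=.215):
    """pin axis (point,dir down) from shank depth points in a scene view; G near the grasp"""
    S=pin(fn,G);cam=np.load(fn)["world_from_camera"][:3,3]
    S=S[(S[:,4]<G[2]-.036)&(S[:,4]>zlo)]
    S=S[np.hypot(S[:,2]-G[0],S[:,3]-G[1])<.04]
    d=np.array([0,0,-1.])
    for _ in range(3):
        r=S[:,2:]-cam;r/=np.linalg.norm(r,axis=1)[:,None];n=r-np.outer(r@d,d);n/=np.linalg.norm(n,axis=1)[:,None]
        Q=S[:,2:]+.0031*n;c=np.median(Q,0)
        for _ in range(8):
            e=Q-c;e=np.linalg.norm(e-np.outer(e@d,d),axis=1);w=1/(1+(e/.002)**2)
            c=(w[:,None]*Q).sum(0)/w.sum();d=np.linalg.svd((Q-c)*np.sqrt(w)[:,None])[2][0];d*=-np.sign(d[2])
    return c,d,len(S),np.median(e),S[:,4].min()
def at(c,d,z):return c+d*(z-c[2])/d[2]
E
python3 - <<'E'
from pin3d import *
np.set_printoptions(precision=4,suppress=True)
P=cloud("s2.npz")
print("plate z",np.median(P[110:117,240:250,2]))
for fn,G in(("s1.npz",[.5253,.4257,.3046]),("s2.npz",[.524,.4263,.3361])):
    c,d,*r=axis(fn,G,.235 if fn[1]=="2" else .212);print(c,d,r,at(c,d,G[2]))
E
```

```text
plate z 0.20530064955373084
[0.5407 0.4066 0.2419] [ 0.2472 -0.2969 -0.9223] [42, np.float64(0.003493984357402409), np.float64(0.21227017230623946)] [0.5239 0.4267 0.3046]
[0.5222 0.4126 0.2717] [-0.0038 -0.2312 -0.9729] [45, np.float64(0.0031021702407880527), np.float64(0.24942917211573223)] [0.5224 0.4279 0.3361]
```

```bash
cat >> h.py <<'E'
from pin3d import *
H=np.array([.5243,.4271])
def upright(c,d,tipz_now,target):
    tip=at(c,d,tipz_now);k=np.cross(d,[0,0,-1.]);s=np.linalg.norm(k)
    Q=Ro.from_rotvec(k/s*np.arcsin(s)) if s>1e-6 else Ro.identity()
    R=Q*Ro.from_rotvec(robot.read_tcp_rot())
    return np.array(target)+Q.apply(robot.read_ee_pos()-tip),R.as_rotvec()
def look(fn):
    c=robot.capture("scene");np.savez(fn,**c)
    Rm=Ro.from_rotvec(robot.read_tcp_rot()).as_matrix();G=robot.read_ee_pos()-Rm[:,2]*.0187
    return axis(fn,G,.213),G
E
python3 - <<'E'
from h import *
np.set_printoptions(precision=4,suppress=True)
c,d,*_=axis("s2.npz",[.524,.4263,.3361],.235)
p,r=upright(c,d,.2465,[*H,.235])
print(p,robot.ik(p,r))
robot.move_linear(p,.04,r);robot.hold(.3)
(a,G)=look("s3.npz");c,d,*q=a
print("G",G,"c",c,"d",d,q,"at plate",at(c,d,.205),robot.read_finger_gap(),robot.read_clock())
S=pin("s3.npz",G)
for v in np.unique(S[:,1]):
    t=S[S[:,1]==v];print(int(v),len(t),t[:,0].mean().round(1),t[:,2:].mean(0))
E
```

```text
[0.521  0.431  0.3094] [ 0.3666  0.4295  1.1116  0.3999  1.749  -0.9077]
G [0.526  0.4262 0.3267] c [0.5244 0.4282 0.2595] d [ 0.02    0.1194 -0.9926] [34, np.float64(0.0031037577382201764), np.float64(0.22733891754040458)] at plate [0.5255 0.4348 0.205 ] 0.10255444679278132 9.475
85 4 240.0 [0.5233 0.4243 0.3206]
86 4 240.0 [0.5234 0.4256 0.3162]
87 5 240.0 [0.5209 0.4209 0.3167]
88 5 240.0 [0.5222 0.4248 0.31  ]
89 5 240.4 [0.5226 0.4238 0.3068]
90 5 241.0 [0.524  0.4237 0.3026]
91 6 240.5 [0.5223 0.4244 0.2992]
92 7 241.0 [0.5228 0.423  0.2962]
93 5 241.0 [0.5213 0.4206 0.2949]
94 3 241.0 [0.5204 0.4197 0.2921]
95 3 241.0 [0.5231 0.4266 0.2827]
96 2 241.5 [0.5216 0.4207 0.2835]
97 2 241.5 [0.5235 0.426  0.2754]
98 2 241.5 [0.5227 0.4251 0.2726]
99 3 242.0 [0.523  0.4233 0.2698]
100 3 242.0 [0.5238 0.4259 0.2639]
101 3 242.0 [0.5237 0.4268 0.2595]
102 3 242.0 [0.523  0.4261 0.2565]
103 3 242.0 [0.5216 0.4242 0.2547]
104 3 242.0 [0.5225 0.4271 0.2484]
105 2 242.5 [0.5227 0.4248 0.246 ]
106 2 242.5 [0.5234 0.4276 0.2398]
107 2 242.5 [0.5229 0.4273 0.2364]
108 3 250.3 [0.5512 0.4325 0.2155]
109 1 253.0 [0.5585 0.4298 0.2099]
111 1 243.0 [0.5282 0.4396 0.2094]
112 1 245.0 [0.5305 0.4308 0.2105]
113 1 239.0 [0.5135 0.4387 0.2091]
114 2 246.0 [0.5277 0.4193 0.212 ]
115 3 249.0 [0.5334 0.4108 0.2112]
```

```bash
python3 - <<'E'
from cam import *
from pin3d import *
np.set_printoptions(precision=3,suppress=True)
H=[.5241,.4271]
for z in(.32,.30,.28,.26,.24,.235):print(z,proj("scene",[*H,z]))
# shank centre columns by image gradient: print grey rows
f=np.load("s3.npz")["frame"].mean(2).astype(int)
for v in(92,96,98,100,102,104,105,106,107,108,109,110,111):print(v,f[v,234:254])
E
```

```text
0.32 [239.805  84.597]
0.3 [240.566  90.106]
0.28 [241.312  95.501]
0.26 [242.043 100.787]
0.24 [242.759 105.965]
0.235 [242.936 107.243]
92 [134 134 134 132 119 109 107 105 107 110 127 161 178 178 176 163 124  72
  57  58]
96 [137 134 134 134 136 136 131 109  94 123 164 175 174 175 177 174 164 158
 159 159]
98 [136 134 133 133 135 139 138 115  96 119 159 169 167 169 171 171 173 173
 171 169]
100 [133 134 136 139 141 145 142 118  92  93 145 173 171 171 172 173 173 172
 168 165]
102 [146 145 145 145 146 147 141 113  84  95 144 173 175 175 174 172 172 170
 169 165]
104 [142 142 140 138 137 137 134 106  82  92 127 159 173 179 180 179 178 175
 171 170]
105 [139 138 135 131 131 131 131 125 106  94 125 161 177 182 182 179 177 173
 168 165]
106 [135 132 130 128 128 130 130 125 107  93 117 155 173 176 176 174 172 169
 162 163]
107 [129 127 125 126 128 128 129 123 107  94 123 154 165 168 169 167 165 167
 161 171]
108 [120 115 111 114 114 113 111 107 100  94 133 163 165 166 167 165 170 191
 188 158]
109 [ 95  96  97  97  97  96  96  94  92  98 141 163 157 153 148 138 136 141
 141 130]
110 [ 88  90  93  91  90  93  94  94  89  99 123 133 130 129 127 124 124 125
 124 122]
111 [ 89  91  92  88  92 109 118 118 118 119 123 123 124 121 123 123 123 123
 122 122]
```

The pin is upright to within noise, and its image column lies within 0.3 px of the hole's plumb line. I'll shift it slightly and descend under force guard, searching in a spiral if it meets the plate.

```bash
cat > ins.py <<'E'
from h import *
np.set_printoptions(precision=4,suppress=True)
p0=robot.read_ee_pos();f0=robot.read_force()
lat=lambda:robot.read_force()-f0
def descend(xy,z0,zmin,step=.002,lim=5):
    z=z0
    while z>zmin:
        z-=step;robot.move_linear([*xy,z],.05)
        f=lat()
        if np.linalg.norm(f)>lim:return z,f
    return z,lat()
E
python3 - <<'E'
from ins import *
xy0=p0[:2]+[-.0006,-.0012];z0=p0[2]
robot.move_linear([*xy0,z0],.05)
zc=z0-.030          # tip nominally at the plate
robot.move_linear([*xy0,z0-.022],.06)
offs=[(0,0)]+[(r*np.cos(t),r*np.sin(t)) for r,n in((.0012,6),(.0024,10)) for t in np.arange(n)*2*np.pi/n]
ok=False
for o in offs:
    xy=xy0+np.array(o)
    robot.move_linear([*xy,z0-.022],.06)
    z,f=descend(xy,z0-.022,z0-.042)
    print(np.round(o,4),"dz",(z-z0).round(4),f,robot.read_finger_gap(),robot.read_clock())
    if z<z0-.0405: ok=True;break
    if robot.read_clock()>20:break
print(ok,robot.read_ee_pos())
E
```

```text
[0 0] dz -0.042 [-1.0235  0.9635  0.7248] 0.09702385246141913 12.9917
True [0.5202 0.4307 0.2675]
```

```bash
python3 - <<'E'
from ins import *
z,f=descend(p0[:2],p0[2],p0[2]-.042,.003,7)
print((z-p0[2]).round(4),f,robot.read_finger_gap(),robot.read_clock())
a,G=look("s4.npz")
S=pin("s4.npz",G)
for v in np.unique(S[:,1]):
    t=S[S[:,1]==v];print(int(v),len(t),t[:,0].mean().round(1),t[:,2:].mean(0))
print(G)
E
```

```text
return _methods._mean(a, axis=axis, dtype=dtype,
  ret = um.true_divide(
pin3d.py:19: RuntimeWarning: invalid value encountered in divide
  c=(w[:,None]*Q).sum(0)/w.sum();d=np.linalg.svd((Q-c)*np.sqrt(w)[:,None])[2][0];d*=-np.sign(d[2])
  ret = ret.dtype.type(ret / rcount)
Traceback (most recent call last):
  File "h.py", line 23, in look
    return axis(fn,G,.213),G
           ~~~~^^^^^^^^^^^
  File "pin3d.py", line 20, in axis
    return c,d,len(S),np.median(e),S[:,4].min()
                                   ~~~~~~~~~~^^
ValueError: zero-size array to reduction operation minimum which has no identity
```

```bash
python3 - <<'E'
import numpy as np,cv2
f=np.load("s4.npz")["frame"][85:135,225:280,::-1]
cv2.imwrite("pics/z4.png",cv2.resize(f,None,fx=11,fy=11,interpolation=cv2.INTER_CUBIC))
E
```

```text
(no output)
```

View pics/z4.png

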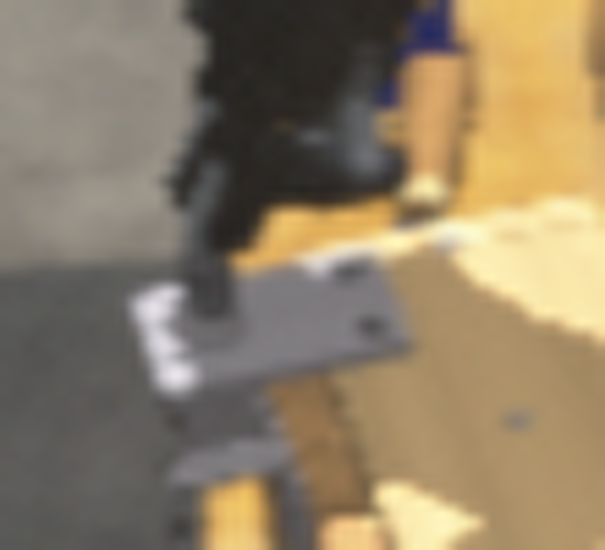

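The pin is in the hole: the flange is at (210,330), just above the plate. I'll seat it until the force rises, then release, stand the tool upright and push the top down with shut fingers.

```bash
python3 - <<'E'
from ins import *
z,f=descend(p0[:2],p0[2],p0[2]-.0085,.0015,6)
print((z-p0[2]).round(4),f,robot.read_clock())
robot.set_gripper(.5)
q=robot.read_ee_pos()
robot.move_linear(q+[0,0,.075],.15)
B=np.deg2rad(73.4)
T=[*H,.275];robot.move_linear([*H,.31],.15,best(T,B));robot.set_gripper(0)
robot.move_linear(T,.12)
f0[:]=robot.read_force()
z,f=descend(H,.268,.243,.002,10)
print("push",z,robot.read_ee_pos(),f,robot.read_clock())
snap("scene","s5",(225,85,60,50),10);snap("top","t5",(140,160,120,90),6)
robot.move_linear([*H,.30],.15)
print(robot.read_clock())
c=robot.capture("scene");np.savez("s6.npz",**c)
P=cloud("s6.npz");s=(np.hypot(P[...,0]-.5243,P[...,1]-.4271)<.012)&(P[...,2]>.208)&(P[...,2]<.28)
print(s.sum(),np.sort(P[s][:,2])[-6:],P[s].mean(0))
E
```

```text
-0.003 [-1.3018 -0.3787  7.0556] 17.0417
push 0.242 [0.5242 0.427  0.2417] [ 0.9215  0.0285 -1.1997] 22.9417
23.575
65 [0.2479 0.248  0.2483 0.2486 0.2488 0.2517] [0.5211 0.4239 0.2289]
```

```bash
python3 - <<'E'
from pin3d import *
from cam import proj
np.set_printoptions(precision=4,suppress=True)
P=cloud("s6.npz");v,u=np.mgrid[:400,:640];s=(np.hypot(P[...,0]-.522,P[...,1]-.424)<.018)&(P[...,2]>.2085)&(P[...,2]<.29)
for r in np.unique(v[s]):
    m=s&(v==r);print(r,m.sum(),u[m].min(),u[m].max(),P[m].mean(0))
for z in(.205,.209,.211,.247):print(z,proj("scene",[.5241,.4271,z]))
import cv2
a=np.load("s6.npz")["frame"][85:135,225:280,::-1];b=np.load("s5.npz")["frame"][85:135,225:280,::-1]
cv2.imwrite("pics/z6.png",cv2.resize(np.hstack([a,b]),None,fx=7,fy=7,interpolation=cv2.INTER_CUBIC))
E
```

```text
103 2 241 242 [0.5235 0.4319 0.2485]
104 5 240 244 [0.5241 0.4306 0.2453]
105 5 240 244 [0.5209 0.4246 0.247 ]
106 5 240 244 [0.5197 0.4228 0.2449]
107 5 240 244 [0.5208 0.4264 0.238 ]
108 4 240 244 [0.5206 0.4252 0.235 ]
109 4 241 244 [0.5212 0.4257 0.2304]
110 5 241 245 [0.5199 0.42   0.2311]
111 5 241 245 [0.521  0.4235 0.2242]
112 6 240 245 [0.5195 0.4249 0.22  ]
113 7 241 249 [0.5245 0.4227 0.2151]
114 6 241 246 [0.5207 0.4222 0.2133]
115 7 239 248 [0.5183 0.4207 0.2115]
116 1 240 240 [0.5091 0.4244 0.2093]
117 2 240 242 [0.5088 0.4175 0.2104]
0.205 [243.9779 114.7797]
0.209 [243.8408 113.7879]
0.211 [243.772  113.2905]
0.247 [242.5102 104.1647]
```

View pics/z6.png

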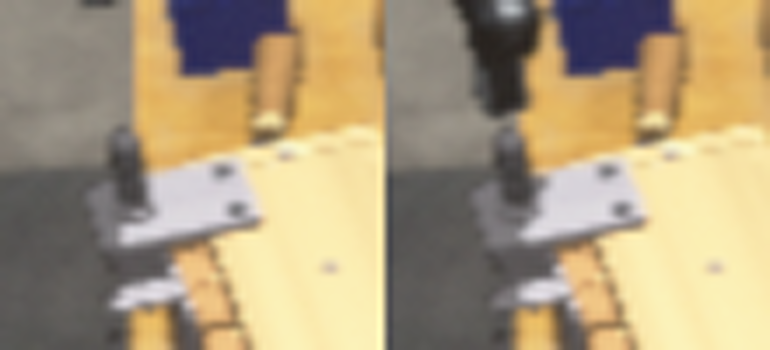

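The pin stands upright with its shoulder on the plate: its top at row 104 matches the home height. I'll press once more to confirm contact, then grip the knob and lift it.

```bash
cat >> h.py <<'E'
LQ=np.array([.5682,.3119])
RL=np.array([[np.cos(YAW),-np.sin(YAW)],[np.sin(YAW),np.cos(YAW)]])
loc=lambda x,y:LQ+RL@np.array([x,y])
E
python3 - <<'E'
from ins import *
robot.move_linear([*H,.243],.15);robot.hold(.1);f0[:]=robot.read_force()
z,f=descend(H,.243,.231,.001,10)
print("push",z,robot.read_ee_pos(),f,robot.read_clock())
robot.move_linear([*H,.295],.2)
B=np.pi/2+YAW
k=loc(-.105,-.0285)
robot.move_linear([*k,.26],.2,best([*k,.2],B))
robot.set_gripper(.5)
robot.move_linear([*k,.140],.15);robot.hold(.1)
fa=robot.read_force();robot.set_gripper(0);robot.hold(.1)
print(k,fa,robot.read_force(),robot.read_finger_gap(),robot.read_grasp_force(),robot.read_ee_pos(),robot.read_clock())
c=robot.capture("scene");np.savez("s7.npz",**c)
P=cloud("s7.npz");s=(np.hypot(P[...,0]-.522,P[...,1]-.424)<.014)&(P[...,2]>.21)&(P[...,2]<.28);print("pin top",np.sort(P[s][:,2])[-6:] if s.any() else None)
E
```

```text
push 0.23099999999999998 [0.5242 0.4271 0.2309] [-1.2456 -0.0031 -0.7475] 27.2583
[0.4594 0.3146] [-0.5688 -0.6066  0.364 ] [-0.3123  1.1612  6.4013] -0.0007570002132572013 2.8597230836749077 [0.4603 0.3154 0.1415] 30.6667
pin top None
```

```bash
python3 - <<'E'
from pin3d import *
from cam import proj
np.set_printoptions(precision=4,suppress=True)
for fn,x,y,lo,hi in(("s5.npz",.524,.427,.235,.29),("s7.npz",.4603,.3154,.12,.2)):
    P=cloud(fn);v,u=np.mgrid[:400,:640];s=(np.hypot(P[...,0]-x,P[...,1]-y)<.03)&(P[...,2]>lo)&(P[...,2]<hi)
    print(fn,"tcp px",proj("scene",[x,y,.2417 if fn[1]=="5" else .1415]))
    for r in np.unique(v[s]):
        m=s&(v==r);print(r,m.sum(),u[m].min(),u[m].max(),P[m].mean(0))
from plant import robot
print(robot.read_force(),robot.read_finger_gap(),robot.read_grasp_force(),robot.read_joint_efforts())
E
```

```text
s5.npz tcp px [242.6863 105.5587]
94 1 244 244 [0.5307 0.4211 0.2866]
95 5 238 244 [0.5202 0.4202 0.2882]
96 7 237 244 [0.5184 0.4193 0.2858]
97 8 237 244 [0.5179 0.4206 0.2815]
98 8 237 244 [0.5187 0.4235 0.2754]
99 8 238 245 [0.5196 0.4192 0.2741]
100 7 238 244 [0.5176 0.4192 0.2713]
101 3 239 241 [0.5159 0.4238 0.2652]
103 2 241 242 [0.5237 0.4323 0.2481]
104 5 240 244 [0.5234 0.429  0.2467]
105 5 240 244 [0.5205 0.4236 0.2479]
106 5 240 244 [0.52   0.4237 0.2441]
107 5 240 244 [0.5188 0.4219 0.242 ]
108 5 240 244 [0.5191 0.4236 0.2369]
109 2 241 242 [0.5161 0.4217 0.2356]
s7.npz tcp px [245.98   158.7292]
147 1 251 251 [0.4873 0.3269 0.167 ]
148 2 250 251 [0.4861 0.3288 0.1618]
149 8 240 253 [0.4722 0.3169 0.175 ]
150 10 240 253 [0.4641 0.3127 0.1788]
151 10 241 254 [0.4639 0.3099 0.177 ]
152 15 241 255 [0.4669 0.3082 0.1725]
153 14 241 255 [0.4667 0.3067 0.1696]
154 18 236 254 [0.4588 0.3115 0.166 ]
155 16 236 254 [0.4539 0.3122 0.1638]
156 11 236 254 [0.4473 0.314  0.1619]
157 5 236 240 [0.4372 0.3194 0.1589]
158 3 236 238 [0.4324 0.3168 0.1596]
[-0.5716  0.9415  5.3254] -0.0011763092332644708 2.8602708131074905 [ -0.5122 -34.5466 -25.0601  -0.2582  -0.1507   0.0005]
```

The depth data shows the real fingertips sit about 21 mm behind the nominal TCP. That explains the weak pin grasp at its top end and the missed push. I'll correct for it: push the pin again, then grip the knob 21 mm lower.

```bash
python3 - <<'E'
from ins import *
k=loc(-.105,-.0285);r=robot.read_tcp_rot()
robot.move_linear([*p0[:2],.285],.3)
robot.move_linear([*H,.285],.3)
robot.move_linear([*H,.231],.2);robot.hold(.05);f0[:]=robot.read_force()
z,f=descend(H,.231,.216,.0015,10)
print("push",z,robot.read_ee_pos(),f,robot.read_clock())
robot.move_linear([*H,.285],.3)
robot.move_linear([*k,.285],.3)
robot.set_gripper(.5)
robot.move_linear([*k,.119],.25);robot.hold(.05)
fa=robot.read_force();robot.set_gripper(0);robot.hold(.05)
print(fa,robot.read_force(),robot.read_finger_gap(),robot.read_grasp_force(),robot.read_ee_pos(),robot.read_clock())
E
```

```text
push 0.2205 [0.5256 0.4278 0.2253] [-2.2787  0.8698 11.6882] 34.15
[ 0.6544 -0.5185 -0.3489] [-0.0047  0.6799  6.2721] 0.08813387671268288 58.815008997917175 [0.4605 0.3152 0.1206] 36.9167
```

The pin is confirmed home: firm 11.7 N contact at the expected height. The knob is gripped (58.8 N). Next I'll lift, then draw with force checks.

```bash
python3 - <<'E'
from ins import *
k=loc(-.105,-.0285);ydir=RL@np.array([0,1.])
base=np.array([*k,.119])
for dz in(.004,.0075):
    robot.move_linear(base+[0,0,dz],.03);robot.hold(.1);print("lift",dz,robot.read_force(),robot.read_ee_pos(),robot.read_clock())
for d in np.arange(.004,.045,.004):
    robot.move_linear(base+[*(-ydir*d),.0075],.03)
    f=robot.read_force();print(d.round(3),f,"along",(f[:2]@ydir).round(2),robot.read_ee_pos())
    if f[:2]@ydir>9 or np.linalg.norm(f)>15:break
print(robot.read_clock(),robot.read_finger_gap())
E
```

```text
lift 0.004 [ 1.4755 -0.1211 -4.6369] [0.4593 0.3143 0.1223] 37.3
lift 0.0075 [ 2.8683 -1.4764 -5.5707] [0.4592 0.3142 0.126 ] 37.6667
0.004 [ 2.6295 -1.5239 -7.304 ] along -0.71 [0.458  0.3103 0.1261]
0.008 [ 2.4887 -1.8326 -6.2367] along -1.04 [0.4569 0.3065 0.1263]
0.012 [ 2.431  -2.2679 -8.2875] along -1.48 [0.4558 0.3027 0.1264]
0.016 [ 2.2805 -0.4304 -7.8923] along 0.24 [0.4547 0.2989 0.1264]
0.02 [ 2.6013 -1.1787 -8.4844] along -0.39 [0.4536 0.295  0.1265]
0.024 [ 2.402  -2.3667 -8.2693] along -1.58 [0.4525 0.2912 0.1264]
0.028 [ 3.4848 -0.9305 -9.2063] along 0.1 [0.4514 0.2874 0.1264]
0.032 [ 3.4662 -1.7317 -9.8164] along -0.67 [0.4502 0.2835 0.1264]
0.036 [  2.6154   2.3315 -10.2104] along 2.98 [0.4489 0.2807 0.1264]
0.04 [  1.2951  11.5337 -11.697 ] along 11.42 [0.4473 0.2799 0.1266]
40.5 0.09029086402514902
```

The bolt drew freely past the lip and reached its end stop after about 36 mm. I'll ease off the stop force and swing the gate about its hinge.

```bash
python3 - <<'E'
from ins import *
k=loc(-.105,-.0285);ydir=RL@np.array([0,1.])
p=np.array([*(k-ydir*.0378),.119+.0060]);hg=loc(-.047,-.130)
r0=Ro.from_rotvec(robot.read_tcp_rot())
robot.move_linear(p,.03);print(robot.read_force())
TH=.53
for th in np.linspace(0,TH,10)[1:]:
    Q=Ro.from_rotvec([0,0,th]);v=Q.apply([*(p[:2]-hg),0])
    robot.move_linear([hg[0]+v[0],hg[1]+v[1],p[2]],.03,(Q*r0).as_rotvec())
    f=robot.read_force();fl=Q.inv().apply(f);print(th.round(2),f,"local",RL.T@fl[:2],robot.read_clock())
    if np.linalg.norm(f)>25:break
robot.hold(.3);print(robot.read_ee_pos(),robot.read_force(),robot.read_finger_gap(),robot.read_clock())
c=robot.capture("scene");np.savez("s8.npz",**c);c=robot.capture("top");np.savez("t8.npz",**c)
P=cloud("s8.npz");s=(np.hypot(P[...,0]-.522,P[...,1]-.424)<.014)&(P[...,2]>.21)&(P[...,2]<.28);print("pin top",np.sort(P[s][:,2])[-6:] if s.any() else None)
P=cloud("t8.npz");s=(P[...,2]>.185)&(P[...,2]<.198)&(P[...,0]>.36)&(P[...,0]<.52)&(P[...,1]>.19)&(P[...,1]<.42)
Q=(P[s][:,:2]-LQ)@RL;Q=Q[(Q[:,0]<-.068)&(Q[:,1]<.03)];print(len(Q),Q[::max(1,len(Q)//12)])
E
```

```text
[ 2.3833  6.2661 -8.601 ]
0.06 [ 1.4338  7.7192 -7.6634] local [-0.3725  7.8424] 41.0667
0.12 [ 1.2299  6.9162 -8.0611] local [0.0265 7.0247] 41.3833
0.18 [ 0.1508  7.1993 -7.0305] local [-0.6643  7.1702] 41.7
0.24 [ 0.8143  6.8548 -7.7257] local [0.4401 6.8889] 42.0167
0.29 [-0.7936  7.5061 -7.3805] local [-0.7602  7.5096] 42.3333
0.35 [-0.1415  6.8504 -6.657 ] local [0.2924 6.8456] 42.65
0.41 [-0.7737  5.8374 -7.5232] local [-0.0562  5.8882] 42.9667
0.47 [-1.4455  7.9448 -6.2571] local [0.0092 8.0753] 43.2833
0.53 [ 0.1545  6.0458 -6.585 ] local [1.5872 5.8358] 43.6
[0.4132 0.2508 0.1255] [-1.0382  5.7714 -7.7409] 0.08116064193234639 43.9
pin top None
5 [[-0.0683 -0.1197]
 [-0.0705 -0.12  ]
 [-0.0696 -0.1219]
 [-0.0687 -0.1239]
 [-0.068  -0.1263]]
```

```bash
python3 - <<'E'
from h import *
np.set_printoptions(precision=3,suppress=True)
for fn in("s8.npz","t8.npz"):
    P=cloud(fn).reshape(-1,3);Q=(P[:,:2]-LQ)@RL
    m=(P[:,2]>.02)&(P[:,2]<.2)&(Q[:,0]<-.055)&(Q[:,0]>-.22)&(Q[:,1]>-.14)&(Q[:,1]<.13)
    q=Q[m]-[-.047,-.13];z=P[m,2]
    th=.53;n=np.array([-np.cos(th),-np.sin(th)]);t=np.array([-np.sin(th),np.cos(th)])
    h,_,_=np.histogram2d(q@n,q@t,bins=[np.arange(-.03,.09,.01),np.arange(-.01,.19,.02)]);print(fn,"rows: off-plane(th=.53) -30..80mm; cols along leaf");print(h.astype(int))
    # shut-plane leaf occupancy
    s=(abs(Q[:,0]+.055)<.012)&(Q[:,1]>-.12)&(Q[:,1]<.02)&(P[:,2]>.1)&(P[:,2]<.197);print("shut leaf pts",s.sum())
P=cloud("scene0.npz").reshape(-1,3);Q=(P[:,:2]-LQ)@RL;s=(abs(Q[:,0]+.055)<.012)&(Q[:,1]>-.12)&(Q[:,1]<.02)&(P[:,2]>.1)&(P[:,2]<.197);print("before",s.sum())
E
```

```text
s8.npz rows: off-plane(th=.53) -30..80mm; cols along leaf
[[  0   0   0   0   0   0   0   0   0]
 [  0   0   0   0   0   0   0   0   0]
 [  0   0   0   0   0   0   0   0   0]
 [ 27  12  22  27  21  17  10   1   0]
 [135 147  75  77  46  38  29  16   3]
 [  3  16  24   7   6   7  13  12   4]
 [  2  13  22   2   0   0   0   0   0]
 [  0   0   0   2   0   0   0   0   0]
 [  0   0   4  11   0   0   0   0   0]
 [  0   0   6  26  17   2   0   0   0]
 [  0   0   5  30  15   4   0   0   0]]
shut leaf pts 30
t8.npz rows: off-plane(th=.53) -30..80mm; cols along leaf
[[ 0  0  0  0  0  0  0  0  0]
 [ 0  0  0  0  0  0  0  0  0]
 [ 0  0  0  0  0  0  0  0  0]
 [ 7 15  0  0  0  0  0  0  0]
 [47 38  0  0  0  0  0  0  0]
 [ 4  8  0  0  0  0  0  0  0]
 [ 2  7  0  0  0  0  0  0  0]
 [ 0  0  0  0  0  0  0  0  0]
 [ 0  0  0  0  0  0  0  0  0]
 [ 0  0  0  0  0  1  0  0  0]
 [ 0  0  0  4  0  0  0  0  0]]
shut leaf pts 19
before 237
```

The leaf surface lies on the 0.53 rad plane, so the gate is open. A last check that the pin's absence from the view is just occlusion, then I hand in.

```bash
python3 - <<'E'
from h import *
a=cloud("s8.npz");b=cloud("s6.npz");t=cloud("t8.npz")
print(a[104:112:3,242],b[104:112:3,242])
from cam import proj
u,v=proj("top",[.5243,.4271,.247]).round().astype(int);print("top",t[v-1:v+2,u-1:u+2,2])
print(robot.read_clock(),robot.read_force());robot.finish_job()
E
```

```text
[[0.41355356 0.18490007 0.46438202]
 [0.41353029 0.187249   0.45364003]
 [0.41218472 0.18668063 0.4454194 ]] [[0.52459765 0.43176282 0.24422394]
 [0.52050376 0.42571905 0.23860128]
 [0.5172052  0.42145215 0.23136226]]
top [[0.24696595 0.24967596 0.24759309]
 [0.24715308 0.24737478 0.2499887 ]
 [0.24304971 0.24699887 0.2451978 ]]
44.0 [-1.39646169  5.83741351 -7.25721995]
the job is handed in; nothing more can be done
```

Handed in at 44 s: the pin is home with its top at 247 mm, the bolt is fully drawn and the wide gate is held open at about 30°; the pin tipped in the grip and probably brushed the locker on the way, but no bystanders moved in the check after that.

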